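Unclip the charged battery and stow it

TASK

Take the charged battery pack off its charger: hold its red release button fully down without leaning on it harder than 20 N, and with the button still down pull the pack by its front ledge straight out along the rails until it is clear of them, without tugging against the catches. Then lift the pack and lay it flat in the empty red tray, gently and fully down, and let go; leave the spare pack and everything else on the bench as it is.

Things in the scene. Friction and masses are not known exactly. Their poses are not given: they have to be found in the camera images.
- charger: Fixed grey battery charger, 180 x 104 mm, shell 40 mm high. Origin on the bench; x points along its slide rails to the closed back end, z up. Its dark steel deck (top 46 mm above the bench) is sprung: leaned on, it gives way by up to 14 mm, how much depends on the pack's unknown weight, so how far to press cannot be told from positions. It comes back up when let go.
- rail_end (a point): On the deck, midway between the front ends of the two yellow rails; axes as the charger's. The rails run from here 46 mm to +x, their lips over the pack's rear feet; aluminium catches on top, up to 32 mm above the deck. To -x of it the deck is open for 111 mm. The pack slides off along -x, level: clear of the rails after 43 mm; pull 45 to 65 mm, past 75 it overhangs the front edge.
- pack: Battery pack clipped on the charger: black, orange band on its front block, 90 (x) x 49 (y) x 44 mm, 0.3 to 0.6 kg. Origin at the centre of its underside, x towards its rear, along the charger's x when clipped, origin then 2 mm to -x of the rails' front ends. Grey feet, 60 mm wide over all and 8 mm high, at x from -45 to -30 and 10 to 45 mm; plain sides between them.
- pack_ledge (a point): Middle of the top edge of the pull ledge: the rear face of the pack's front block, 44 mm above its underside. From here an open-topped thumb well reaches 48 mm to +x (pack's x, length), 42 mm wide between thin cheeks, its floor the red button, 12 mm down. Shut fingers go in from above, press the button and pull on this ledge to -x.
- pack_grip (a point): Point to grasp the pack across its 49 mm width (its y) from above once it is clear of the rails: 24 mm above its underside, 10 mm to -x of its centre, between the feet; axes as the pack's.
- release: Red release button in the pack's thumb well, cap 44 x 38 mm; origin at the centre of its top. Press near the ledge, 9 mm to -x of the origin. Travel 7 mm down into the pack on a spring (3 N at first, 10 N fully in). Its side lugs pass the catches only in the last 1.5 mm and must stay down for the first 32 mm of the pull or they snag. Hold it at about 11 N; over 20 N breaks it.
- tray: Empty red tray fixed on the bench, 107 x 79 mm. Origin on the bench under its centre, x along its length. Floor 6 mm above the bench. Walls 20 mm high above the bench at the ends and corners (from 33 mm off centre along x) leave a pocket of 95 x 65 mm, open in the middle of the long sides for fingers. The pack lies in it lengthwise, either way round.
- tray_full: An identical red tray, taken by the spare pack; leave alone.
- spare: Spare pack, like the other one, lying in its tray; leave alone. Origin at the centre of its underside.
- screwdriver: Screwdriver lying on the bench nearer the robot; leave alone.
- spanner: Steel spanner lying on the bench nearer the robot; leave alone.
- aerosol: Red spray can, 58 mm across, 190 mm tall, to the robot's right; leave alone.
- tin: Blue tin, 90 mm across, 100 mm tall, beyond the task's things; leave alone.
- jar: Amber glass jar, 66 mm across, 75 mm tall, beyond the task's things; leave alone.
- weight: Brass knobbed weight, 60 mm across, 50 mm tall, to the robot's left; leave alone.
Not all that is in view belongs to the job. What is shaped like the tray but blue or turquoise is not meant.

How it is judged:
By the outcome, as a careful person would: the job done as asked, in the order asked, and still so for the second after the job is handed in, with the robot touching nothing.
It also fails if it takes over 67 s, if anything falls off the work surface, if the arm or the gripper's body presses on something with over 40 N, if the wrist force passes 120 N, or if a joint passes its speed limit or range.

ROBOT

A 6-joint arm with a two-finger parallel gripper is mounted at the origin on the work surface. World frame = base frame: x ahead of the robot, y to its left, z up, the work surface at z = 0. Lengths are in m, angles in rad, forces in N, time in s.
With the tool pointing down it reaches from about 0.35 to 0.875 m from the base axis. Payload 15.5 kg.
Tool frame: the origin (TCP) lies between the finger pads; the fingertips stand 22 mm ahead of it and the grasp point (between the pads) lies 3 mm ahead of it; z points along the fingers, y is the line along which they close (so a half turn about z gives the same grasp; the last joint's range is limited). The gripper opens to 85 mm and grips with 20 to 120 N. Pads are 22 mm wide; open, the fingers measure 114 mm over their backs; the gripper's body (76 mm by 85 mm) begins 54 mm behind the grasp point. The pads swing forward as they close: fully open they stand 13 mm farther back than shut.
Start: joints at [-1.248, 0.494, 1.345, -0, 1.302, -0.096], TCP at [0.254, -0.571, 0.253] pointing down, gripper open.
Joint ranges: [-2.91, 2.91], [-0.82, 2.16], [0.22, 2.67], [-1.22, 4.37], [0.12, 2.79], [-3.08, 3.08]. Speed limits (rad/s): [1.89, 1.89, 2.57, 3.01, 3.01, 3.01].

INTERFACE

Orientations are given as a rotation vector (axis times angle).
In Python, from plant import state, imaging, order gives the robot as it stands.
- The arm moves only by the tool play_rows, never from a script. Its argument "rows" is a list that holds one entry, the list of rows, each a list of 7 numbers: the shift along the tool's x, y, z in m, then the turn, a rotation vector about the tool's x, y, z in rad, then the finger opening in m, from 0 to 0.0854. A call has exactly 5 rows; each row is the pose to reach, as a shift and turn from the pose commanded when the call began, along the tool's axes at that moment; what a row does not reach only later rows make up. A row lasts 1/12 s, in which the tool goes at most 41.7 mm and 7.16 degrees, less where a joint would pass 70% of its speed; a pose out of reach is approached as far as the arm can. A call with a gripper value outside its range is refused whole. The fingers move at their own pace and stop on an object; "force" is the grip in N (left out, the last holds). Time passes only in rows, so rows that repeat a pose let the fingers close, or fill a call up. It gives the time, the measured TCP pose, the force, the opening and the grip force at its end, in the units of the state.
- state(): the state, without advancing time (a new reading comes with each control period).
- imaging.snapshot(name): name is "scene" or "top" or "wrist"; returns the picture (400x640x3 uint8, red, green, blue); there is no depth.
- imaging.calibration(name): a dict with "mtx" (3x3 intrinsics, pixels), "cam_to_world" (4x4, takes a point from camera to world coordinates). Camera axes: x right, y down, z forward; pixel columns grow to the right and rows downward; lengths in m; the calibration is good to about 2 mm. A picture is of the moment at which its call begins: read the wrist's pose just before it. calibration takes no time and is no camera call; for the wrist camera it gives the pose at the moment of the call.
- order.finish_job(): hands the job in; it is judged then, once.
Trained networks look in the newest picture that a camera, given by its name, has taken for a name from the list of things; names that differ only in an ending like _2 or _b are one class to them, and where a whole thing is asked for, a point or a joint stands for the part that bears it (a point fixed in the world has none). Each returns a list of dicts, best first, with "confidence" (0 to 1); they miss things now and then, are a little off and sometimes report something else, mostly with a low value. They report only what shows in the picture. A call takes as long as a camera call. They do not tell look-alikes from the thing itself.
- imaging.search_frame(camera, label): "xy" ([column, row] in pixels, amid what is visible of it).
The state is a dict: "t": time; "joints": joint angles; "qd": joint speeds; "effort": joint torques, N m; "position": TCP position; "tool_rot": TCP orientation; "ft_force": force on the tool from outside, world axes, zero at the start; "ft_torque": the same for the moment, N m; "grip_width": finger opening in m; "gripper_force": force on a finger pad.
Only numpy, scipy, OpenCV 4.12 (cv2) and the standard library are available. Lean on these libraries where they do the work, as an engineer would, in place of code of your own. Each camera call takes 0.05 s, during which the arm holds its last target. There are 200 camera calls.

## Working session

There is one attempt and no reset: what is moved stays moved. The work goes in short steps, Python scripts to look and compute and a tool call to move; the robot and the scene stay as the last step left them, time stands still between calls to the robot, and variables do not carry over. Pictures are saved under pics/ and viewed, at most 13 in all, crops included, and the job is handed in when it is done.

Besides the shell and the picture viewer there is one more tool, called after "Request:" as name(argument=value, ...) on one line, values as JSON. play_rows: Moves the arm, as the interface text tells. Its arguments: {"type":"object","properties":{"rows":{"type":"array"},"force":{"type":"number"}},"required":["rows"]}

```bash
mkdir -p pics; ls
cat > h.py <<'E'
import numpy as np, cv2
from scipy.spatial.transform import Rotation as R
from plant import state, imaging, order
def snap(n,f):
    im=imaging.snapshot(n); cv2.imwrite('pics/'+f,im[:,:,::-1]); return im
def ray(n,uv,z):
    c=imaging.calibration(n);K=np.array(c['mtx']);T=np.array(c['cam_to_world'])
    d=T[:3,:3]@np.linalg.solve(K,[uv[0],uv[1],1]);o=T[:3,3]
    return o+d*(z-o[2])/d[2]
def proj(n,p):
    c=imaging.calibration(n);K=np.array(c['mtx']);T=np.linalg.inv(np.array(c['cam_to_world']))
    q=K@(T[:3,:3]@np.asarray(p)+T[:3,3]);return q[:2]/q[2]
E
python3 - <<'E'
from h import *
a=snap('top','top1.png');
for l,z in [('charger',.046),('pack',.09),('release',.078),('tray',.006),('tray_full',.02),('spare',.05),('pack_ledge',.09)]:
    for r in imaging.search_frame('top',l)[:4]: print(l,np.round(r['xy']),round(r['confidence'],2),np.round(ray('top',r['xy'],z),3))
s=state();print(s['t'],s['position'],s['tool_rot'],s['ft_force'],s['grip_width'])
b=snap('scene','scene1.png')
cv2.imwrite('pics/both1.png',cv2.resize(np.vstack([a,b])[:,:,::-1],None,fx=.75,fy=.75))
E
```

```text
pics
charger [246. 208.] 0.7 [0.521 0.231 0.046]
charger [481. 187.] 0.18 [ 0.566 -0.492  0.046]
pack [241. 191.] 0.59 [0.57  0.238 0.09 ]
release [240. 187.] 0.5 [0.582 0.244 0.078]
release [321. 203.] 0.41 [ 0.528 -0.     0.078]
release [484. 189.] 0.29 [ 0.557 -0.488  0.078]
tray [319. 202.] 0.86 [0.534 0.007 0.006]
tray [436. 232.] 0.83 [ 0.434 -0.358  0.006]
tray [240. 277.] 0.7 [0.307 0.259 0.006]
tray [226. 132.] 0.69 [0.767 0.297 0.006]
tray_full [377. 193.] 0.64 [ 0.558 -0.175  0.02 ]
tray_full [248. 207.] 0.32 [0.524 0.23  0.02 ]
tray_full [364. 260.] 0.25 [ 0.35  -0.127  0.02 ]
spare [389. 195.] 0.62 [ 0.55  -0.209  0.05 ]
pack_ledge [243. 193.] 0.98 [0.565 0.234 0.09 ]
0.4 [ 0.25358633 -0.57119662  0.25320203] [-3.07311696e+00 -6.51505745e-01  5.13261606e-05] [0.72169114 0.53710287 0.23672233] 0.08550318815573647
```

View pics/both1.png

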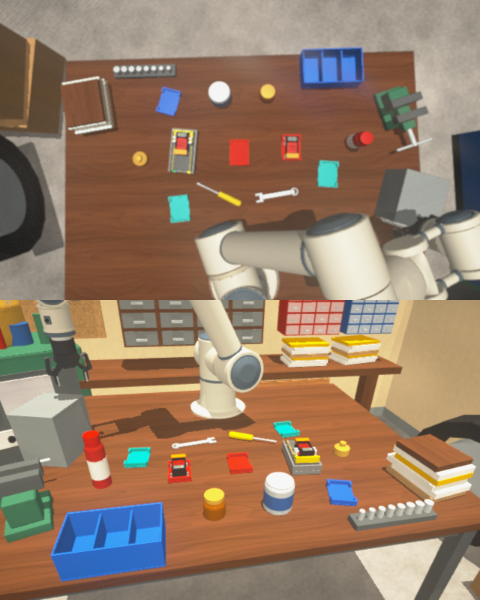

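The top view (shown at 0.75) has the charger with its pack at full-resolution pixel (245,200). There are five tray-shaped things:
- red and empty at (319,202)
- red with the spare pack at (388,195)
- turquoise at (436,232) and (240,277)
- blue at (226,132)

The red empty one at (319,202) fits the description. I'll confirm it in an enlarged crop.

Run:
```python
import cv2
a=cv2.imread('pics/top1.png')[160:245,205:355]
cv2.imwrite('pics/crop1.png',cv2.resize(a,None,fx=5.3,fy=5.3,interpolation=cv2.INTER_CUBIC))
```

```text
(no output)
```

View pics/crop1.png

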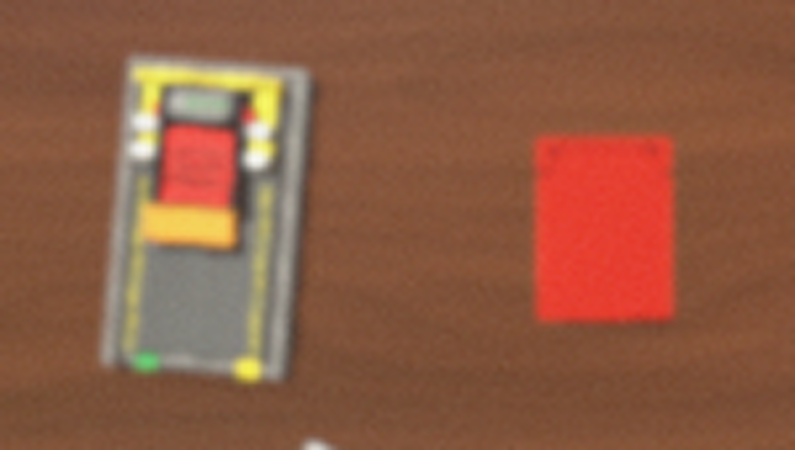

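The crop confirms it: the empty red tray is at crop (605,230), nearly aligned with world x. The charger is at crop (205,220), yawed about -0.085, with its front end towards the robot.

```bash
cat >> h.py <<'E'
def rel(p,yaw,frm=None):
    s=state();T=R.from_rotvec(s['tool_rot']) if frm is None else frm[1]
    p0=s['position'] if frm is None else frm[0]
    G=R.from_euler('z',yaw)*R.from_euler('x',np.pi)
    d=T.inv().apply(np.array(p)-p0); w=(T.inv()*G).as_rotvec()
    return np.round(d,4),np.round(w,4)
E
python3 - <<'E'
from h import *
s=state();T=R.from_rotvec(s['tool_rot'])
c=np.array(imaging.calibration('wrist')['cam_to_world'])
print('cam in tool',T.inv().apply(c[:3,3]-s['position']),T.inv().apply(c[:3,2]))
print(rel([.50,.23,.30],-.085))
E
```

```text
cam in tool [ 0.0749619   0.0004229  -0.12165855] [-2.97041916e-01  8.23583972e-04  9.54864086e-01]
(array([ 0.5503, -0.6323, -0.0467]), array([-1.000e-04,  1.000e-04,  5.028e-01]))
```

Request:
play_rows(rows=[[[0.04, -0.04, -0.01, 0, 0, 0, 0.085], [0.07, -0.08, -0.02, 0, 0, 0, 0.085], [0.1, -0.115, -0.03, 0, 0, 0, 0.085], [0.12, -0.14, -0.04, 0, 0, 0, 0.085], [0.13, -0.15, -0.047, 0, 0, 0, 0.085]]])

```text
t: 0.87
position: [0.3114, -0.3788, 0.3003]
tool_rot: [-3.072, -0.651, 0.0]
ft_force: [1.1, -0.1, 0.2]
grip_width: 0.0854
gripper_force: 0.0
```

Request:
play_rows(rows=[[[0.027, -0.031, 0, 0, 0, 0, 0.04], [0.054, -0.062, 0, 0, 0, 0, 0.0], [0.081, -0.093, 0, 0, 0, 0, 0.0], [0.108, -0.124, 0, 0, 0, 0, 0.0], [0.135, -0.155, 0, 0, 0, 0, 0.0]]])

```text
t: 1.28
position: [0.3721, -0.1831, 0.3005]
tool_rot: [3.073, 0.651, 0.001]
ft_force: [1.0, -0.9, 0.6]
grip_width: 0.0253
gripper_force: 0.0
```

Request:
play_rows(rows=[[[0.027, -0.031, 0, 0, 0, 0, 0.0], [0.054, -0.062, 0, 0, 0, 0, 0.0], [0.081, -0.093, 0, 0, 0, 0, 0.0], [0.108, -0.124, 0, 0, 0, 0, 0.0], [0.135, -0.155, 0, 0, 0, 0, 0.0]]])

```text
t: 1.7
position: [0.4327, 0.0136, 0.3006]
tool_rot: [3.073, 0.651, 0.001]
ft_force: [1.6, -0.7, 0.2]
grip_width: -0.0
gripper_force: 0.0
```

Request:
play_rows(rows=[[[0.03, -0.034, 0, 0, 0, 0.1, 0.0], [0.06, -0.068, 0, 0, 0, 0.2, 0.0], [0.09, -0.102, 0, 0, 0, 0.3, 0.0], [0.12, -0.136, 0, 0, 0, 0.4, 0.0], [0.15, -0.172, 0, 0, 0, 0.503, 0.0]]])

```text
t: 2.12
position: [0.4901, 0.1973, 0.3005]
tool_rot: [-3.139, 0.137, -0.001]
ft_force: [0.0, -0.6, 0.3]
grip_width: -0.0001
gripper_force: 0.0
```

Run:
```python
from h import *
s=state();print(s['t'],s['position'],s['tool_rot'],s['grip_width'],s['ft_force'])
a=snap('wrist','w1.png')
for l,z in [('charger',.046),('pack',.09),('release',.078),('pack_ledge',.09),('rail_end',.046)]:
    for r in imaging.search_frame('wrist',l)[:3]: print(l,np.round(r['xy']),round(r['confidence'],2),np.round(ray('wrist',r['xy'],z),4))
print(rel([.50,.23,.30],-.085))
```

```text
2.1167 [0.49005519 0.19728356 0.3004678 ] [-3.13857662e+00  1.37286970e-01 -7.39163583e-04] -6.973738080452822e-05 [ 0.04183583 -0.55228477  0.27615147]
charger [276. 108.] 0.42 [0.5729 0.2433 0.046 ]
pack [277. 104.] 0.92 [0.5746 0.2337 0.09  ]
release [276. 108.] 0.76 [0.5698 0.2353 0.078 ]
pack_ledge [278. 104.] 0.72 [0.5736 0.2303 0.09  ]
rail_end [286. 150.] 0.89 [0.5155 0.2309 0.046 ]
(array([ 0.0075, -0.0362,  0.0002]), array([0.0004, 0.0004, 0.0037]))
```

View pics/w1.png

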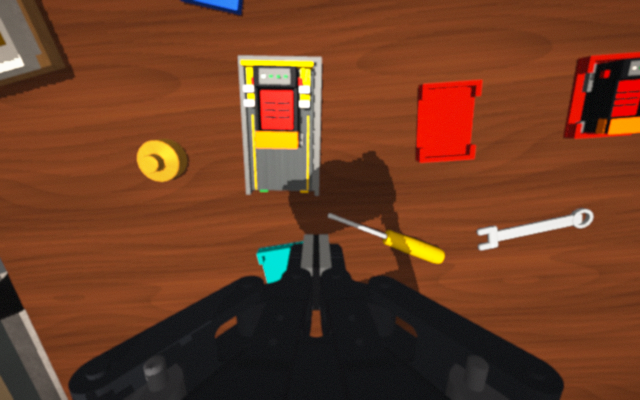

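The wrist view shows the charger at (280,125), with corners near (238,57), (323,57), (247,194) and (318,194). The red button is at (277,108), the orange front block at (276,140) and the red tray at (448,121). I'll move directly over the pack for one close look.

Run:
```python
from h import *
for c in [(238,57),(323,57),(247,194),(318,194)]: print(np.round(ray('wrist',c,.040),4))
for c in [(258,88),(297,88),(254,132),(298,132),(254,148),(298,148)]: print(np.round(ray('wrist',c,.09),4))
for c in [(419,82),(480,82),(418,161),(474,159)]: print(np.round(ray('wrist',c,.02),4))
print(rel([.557,.235,.21],-.085))
```

```text
[0.6347 0.2788 0.04  ]
[0.6263 0.1733 0.04  ]
[0.4573 0.2949 0.04  ]
[0.4491 0.1933 0.04  ]
[0.5927 0.2497 0.09  ]
[0.5892 0.2064 0.09  ]
[0.5455 0.2612 0.09  ]
[0.5414 0.21   0.09  ]
[0.5271 0.2639 0.09  ]
[0.523  0.2118 0.09  ]
[0.5889 0.0462 0.02  ]
[ 0.5824 -0.0355  0.02  ]
[0.4815 0.0444 0.02  ]
[ 0.4779 -0.0367  0.02  ]
(array([ 0.064 , -0.0458,  0.0902]), array([0.0004, 0.0004, 0.0037]))
```

Request:
play_rows(rows=[[[0.015, -0.01, 0.02, 0, 0, 0, 0.0], [0.03, -0.02, 0.04, 0, 0, 0, 0.0], [0.045, -0.03, 0.06, 0, 0, 0, 0.0], [0.064, -0.046, 0.09, 0, 0, 0.004, 0.0], [0.064, -0.046, 0.09, 0, 0, 0.004, 0.0]]])

```text
t: 2.83
position: [0.5583, 0.2353, 0.2052]
tool_rot: [3.137, -0.137, -0.007]
ft_force: [-2.0, -1.3, -1.4]
grip_width: 0.0002
gripper_force: 0.0
```

Run:
```python
from h import *
for i in range(4): a=snap('wrist','w2.png')
s=state();print(s['t'],s['position'],s['tool_rot'],s['qd'].max() if hasattr(s['qd'],'max') else s['qd'])
cv2.imwrite('pics/w2b.png',cv2.resize(a[:,:,::-1],None,fx=1.25,fy=1.25))
for l,z in [('pack',.09),('release',.078),('pack_ledge',.09),('rail_end',.046)]:
    for r in imaging.search_frame('wrist',l)[:3]: print(l,np.round(r['xy']),round(r['confidence'],2),np.round(ray('wrist',r['xy'],z),4))
```

```text
3.0333 [0.55733735 0.23485054 0.2114798 ] [-3.13845694e+00  1.36450157e-01 -1.29094681e-03] 0.004131742428207193
release [315. 177.] 0.62 [0.5726 0.234  0.078 ]
pack_ledge [314. 176.] 0.92 [0.5763 0.2348 0.09  ]
rail_end [285. 180.] 0.58 [0.5647 0.2668 0.046 ]
```

View pics/w2b.png

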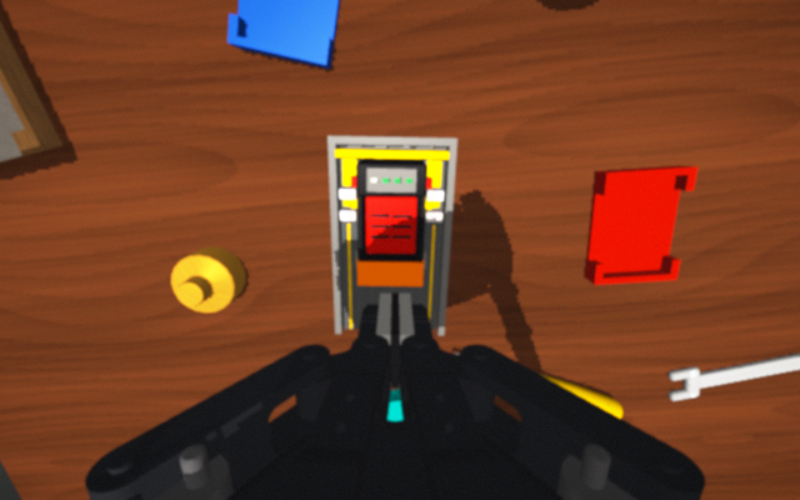

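The close view shows the pack aligned with the tool to within about a degree: red button at (390,225) of the 1.25× image, orange block at (390,273), and the tray at (640,225). Next I'll measure by colour masks.

Run:
```python
from h import *
a=cv2.imread('pics/w2.png');hsv=cv2.cvtColor(a,cv2.COLOR_BGR2HSV)
def box(roi,lo,hi,z):
    x0,y0,x1,y1=roi;m=np.zeros(a.shape[:2],np.uint8)
    m[y0:y1,x0:x1]=cv2.inRange(hsv,lo,hi)[y0:y1,x0:x1]
    c=max(cv2.findContours(m,0,2)[0],key=cv2.contourArea)[:,0].astype(float)
    P=np.array([ray('wrist',u,z)[:2] for u in c]);
    r=cv2.minAreaRect((P*1000).astype(np.float32));
    print(cv2.boundingRect(c.astype(np.float32)),np.round(r[0],1),np.round(r[1],1),round(r[2],2));return P
print('orange');box((270,200,360,240),(8,150,100),(20,255,255),.09)
print('red');box((285,150,340,210),(0,150,60),(4,255,255),.078)
print('tray');P=box((460,125,570,235),(0,150,60),(6,255,255),.02)
print(P.min(0),P.max(0))
# charger edges at z=.04
for c in [(328,136),(457,138),(336,333),(444,333)]: print(np.round(ray('wrist',np.array(c)/1.25,.04),4))
print('rail lines',[np.round(ray('wrist',np.array(c)/1.25,.046),4) for c in [(349,222),(351,328),(434,222),(431,318)]])
```

```text
orange
(285, 208, 54, 22) [535.6 240.4] [50.3 21.2] 85.12
red
(291, 156, 44, 48) [569.7 236.6] [40.3 45.6] 85.12
tray
(468, 133, 91, 95) [533.2   9.8] [ 91.3 110.9] 88.87
[ 0.47712885 -0.03676092] [0.58929416 0.05602195]
[0.6382 0.2816 0.04  ]
[0.6278 0.1781 0.04  ]
[0.4589 0.2994 0.04  ]
[0.4501 0.1962 0.04  ]
rail lines [array([0.5676, 0.2726, 0.046 ]), array([0.4665, 0.2833, 0.046 ]), array([0.5614, 0.2007, 0.046 ]), array([0.4706, 0.2082, 0.046 ])]
```

Run:
```python
from h import *
print(rel([.561,.2373,.108],-.097))
```

```text
(array([ 0.0032, -0.002 ,  0.1037]), array([-0.0007, -0.0017,  0.0104]))
```

Request:
play_rows(rows=[[[0.003, -0.002, 0.02, 0, 0, 0.01, 0.0], [0.003, -0.002, 0.045, 0, 0, 0.01, 0.0], [0.003, -0.002, 0.07, 0, 0, 0.01, 0.0], [0.003, -0.002, 0.092, 0, 0, 0.01, 0.0], [0.003, -0.002, 0.102, 0, 0, 0.01, 0.0]]])

```text
t: 3.65
position: [0.5595, 0.2372, 0.1065]
tool_rot: [3.137, -0.151, -0.003]
ft_force: [-0.6, -0.4, 0.3]
grip_width: 0.0003
gripper_force: 0.0
```

```bash
cat >> h.py <<'E'
def ft(n=6):
    F=[]
    for i in range(n):
        imaging.snapshot('wrist'); F.append(state()['ft_force'])
    s=state(); yaw=2*np.arctan2(s['tool_rot'][1],s['tool_rot'][0])
    print(round(s['t'],2),np.round(s['position'],4),'F',np.round(np.mean(F,0),2),'sd',np.round(np.std(F,0),2),s['grip_width'],R.from_rotvec(s['tool_rot']).as_matrix()[:,0].round(3))
    return s
E
python3 - <<'E'
from h import *
ft();a=snap('wrist','w3.png')[100:300,200:440]
cv2.imwrite('pics/w3b.png',cv2.resize(a[:,:,::-1],None,fx=3,fy=3))
E
```

```text
3.95 [0.5614 0.2379 0.1099] F [-0.18  0.3  -0.07] sd [0.75 0.77 0.78] 0.00011150105225659666 [ 0.995 -0.096  0.002]
```

View pics/w3b.png

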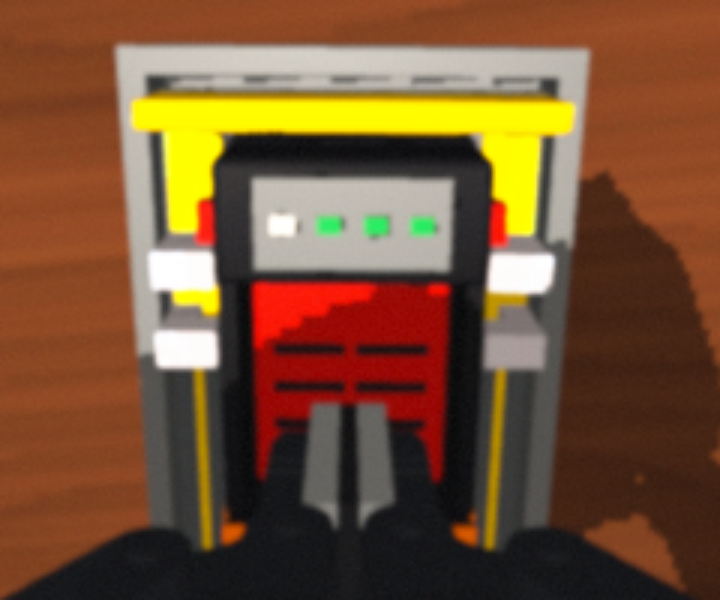

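The fingers are centred in the thumb well over the red button. Starting the gentle press.

Request:
play_rows(rows=[[[0, 0, 0.002, 0, 0, 0, 0.0], [0, 0, 0.004, 0, 0, 0, 0.0], [0, 0, 0.006, 0, 0, 0, 0.0], [0, 0, 0.008, 0, 0, 0, 0.0], [0, 0, 0.009, 0, 0, 0, 0.0]]])

```text
t: 4.42
position: [0.5606, 0.2376, 0.0991]
tool_rot: [-3.138, 0.151, 0.0]
ft_force: [-0.5, -0.1, 4.1]
grip_width: 0.0002
gripper_force: 1.9
```

Request:
play_rows(rows=[[[0, 0, 0.001, 0, 0, 0, 0.0], [0, 0, 0.002, 0, 0, 0, 0.0], [0, 0, 0.003, 0, 0, 0, 0.0], [0, 0, 0.003, 0, 0, 0, 0.0], [0, 0, 0.003, 0, 0, 0, 0.0]]])

```text
t: 4.83
position: [0.5606, 0.2376, 0.0964]
tool_rot: [-3.138, 0.151, -0.0]
ft_force: [-1.9, -0.4, 5.2]
grip_width: 0.0002
gripper_force: 2.9
```

Run:
```python
from h import *
ft()
```

```text
5.13 [0.5606 0.2376 0.0965] F [-1.48 -0.59  6.25] sd [0.4  0.59 0.45] -9.955069227792995e-05 [ 0.995 -0.096  0.   ]
```

Request:
play_rows(rows=[[[0, 0, 0.0005, 0, 0, 0, 0.0], [0, 0, 0.001, 0, 0, 0, 0.0], [0, 0, 0.0015, 0, 0, 0, 0.0], [0, 0, 0.002, 0, 0, 0, 0.0], [0, 0, 0.002, 0, 0, 0, 0.0]]])

```text
t: 5.55
position: [0.5606, 0.2376, 0.0944]
tool_rot: [-3.138, 0.151, -0.0]
ft_force: [-2.0, -0.6, 6.4]
grip_width: 0.0001
gripper_force: 3.3
```

Run:
```python
from h import *
ft()
```

```text
5.85 [0.5606 0.2376 0.0945] F [-1.18 -0.21  6.58] sd [0.44 0.52 0.67] 0.0002123969884079083 [ 0.995 -0.096  0.   ]
```

Request:
play_rows(rows=[[[0, 0, 0.001, 0, 0, 0, 0.0], [0, 0, 0.002, 0, 0, 0, 0.0], [0, 0, 0.003, 0, 0, 0, 0.0], [0, 0, 0.004, 0, 0, 0, 0.0], [0, 0, 0.004, 0, 0, 0, 0.0]]])

```text
t: 6.27
position: [0.5606, 0.2376, 0.0904]
tool_rot: [-3.138, 0.151, -0.0]
ft_force: [-1.6, -0.3, 8.4]
grip_width: 0.0001
gripper_force: 4.0
```

Run:
```python
from h import *
ft()
```

```text
6.57 [0.5606 0.2376 0.0906] F [-1.79 -0.81  7.81] sd [0.67 0.52 0.48] 2.1375642306942725e-05 [ 0.995 -0.096  0.   ]
```

Request:
play_rows(rows=[[[0, 0, 0.001, 0, 0, 0, 0.0], [0, 0, 0.002, 0, 0, 0, 0.0], [0, 0, 0.003, 0, 0, 0, 0.0], [0, 0, 0.004, 0, 0, 0, 0.0], [0, 0, 0.004, 0, 0, 0, 0.0]]])

```text
t: 6.98
position: [0.5606, 0.2376, 0.0865]
tool_rot: [-3.138, 0.151, -0.0]
ft_force: [-2.3, -0.4, 9.5]
grip_width: 0.0002
gripper_force: 4.8
```

Run:
```python
from h import *
ft()
```

```text
7.28 [0.5607 0.2376 0.0867] F [-2.24 -0.69  9.24] sd [0.52 0.44 0.19] -0.0002491571484619198 [ 0.995 -0.096  0.   ]
```

Request:
play_rows(rows=[[[0, 0, 0.001, 0, 0, 0, 0.0], [0, 0, 0.002, 0, 0, 0, 0.0], [0, 0, 0.003, 0, 0, 0, 0.0], [0, 0, 0.003, 0, 0, 0, 0.0], [0, 0, 0.003, 0, 0, 0, 0.0]]])

```text
t: 7.7
position: [0.5607, 0.2376, 0.0837]
tool_rot: [-3.138, 0.151, -0.0]
ft_force: [-2.7, -0.5, 11.1]
grip_width: 0.0003
gripper_force: 5.5
```

Run:
```python
from h import *
ft()
```

```text
8.0 [0.5607 0.2376 0.0838] F [-2.92 -0.8  10.48] sd [0.4  0.56 0.4 ] 0.00032290232451746874 [ 0.995 -0.096  0.   ]
```

Request:
play_rows(rows=[[[0, 0, 0.001, 0, 0, 0, 0.0], [0, 0, 0.002, 0, 0, 0, 0.0], [0, 0, 0.0025, 0, 0, 0, 0.0], [0, 0, 0.0025, 0, 0, 0, 0.0], [0, 0, 0.0025, 0, 0, 0, 0.0]]])

```text
t: 8.42
position: [0.5607, 0.2376, 0.0813]
tool_rot: [-3.138, 0.151, -0.001]
ft_force: [-2.8, -1.4, 12.8]
grip_width: 0.0001
gripper_force: 6.3
```

Run:
```python
from h import *
ft()
```

```text
8.72 [0.5607 0.2376 0.0814] F [-2.91 -1.43 12.34] sd [0.42 0.74 0.4 ] -0.0003267055524090544 [ 0.995 -0.096  0.   ]
```

Request:
play_rows(rows=[[[-0.001, 0, 0, 0, 0, 0, 0.0], [-0.002, 0, 0, 0, 0, 0, 0.0], [-0.003, 0, 0, 0, 0, 0, 0.0], [-0.004, 0, 0, 0, 0, 0, 0.0], [-0.005, 0, 0, 0, 0, 0, 0.0]]])

```text
t: 9.13
position: [0.5584, 0.2383, 0.0822]
tool_rot: [-3.137, 0.151, -0.009]
ft_force: [8.7, -1.6, 12.2]
grip_width: 0.0001
gripper_force: 6.0
```

Run:
```python
from h import *
ft(4)
```

```text
9.33 [0.5582 0.2384 0.0822] F [ 7.67 -2.44 12.15] sd [0.32 0.31 0.32] -0.00010590239362414179 [ 0.995 -0.096  0.005]
```

Run:
```python
from h import *
s=state();print(s['position'],s['ft_torque'])
a=snap('wrist','w4.png')[100:300,200:440]
cv2.imwrite('pics/w4b.png',cv2.resize(a[:,:,::-1],None,fx=3,fy=3))
```

```text
[0.55824481 0.23836941 0.08218381] [-0.45507364 -1.36444527 -0.02027517]
```

View pics/w4b.png

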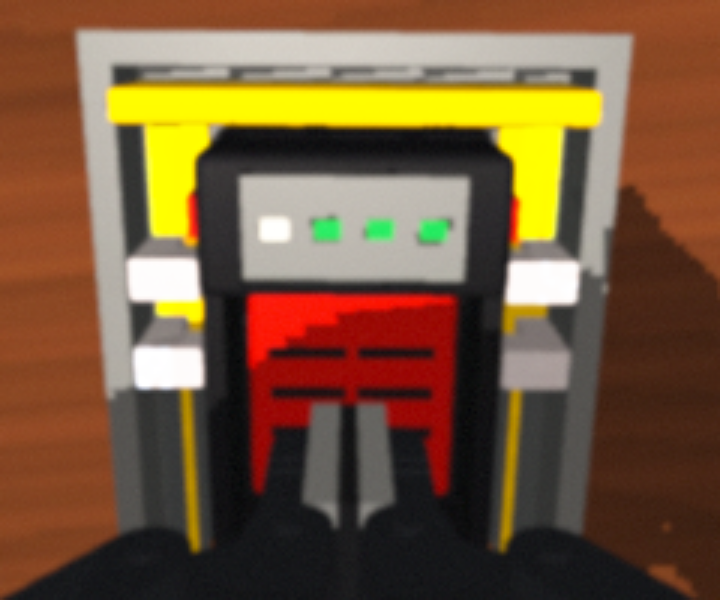

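The pack has barely moved relative to the catches. The finger is still taking up the gap to the ledge and the friction, so I'll pull on in small steps and watch the force.

Request:
play_rows(rows=[[[-0.0005, 0, 0, 0, 0, 0, 0.0], [-0.001, 0, 0, 0, 0, 0, 0.0], [-0.0015, 0, 0, 0, 0, 0, 0.0], [-0.0015, 0, 0, 0, 0, 0, 0.0], [-0.0015, 0, 0, 0, 0, 0, 0.0]]])

```text
t: 9.8
position: [0.557, 0.2386, 0.0823]
tool_rot: [-3.136, 0.151, -0.01]
ft_force: [10.2, -2.4, 11.6]
grip_width: 0.0003
gripper_force: 6.0
```

Run:
```python
from h import *
ft(3)
```

```text
9.95 [0.557  0.2386 0.0822] F [ 8.68 -2.09 11.81] sd [0.22 0.32 0.12] -9.95195941129202e-05 [ 0.995 -0.096  0.006]
```

Request:
play_rows(rows=[[[-0.0006, 0, 0.0005, 0, 0, 0, 0.0], [-0.0012, 0, 0.0005, 0, 0, 0, 0.0], [-0.0018, 0, 0.0005, 0, 0, 0, 0.0], [-0.0025, 0, 0.0005, 0, 0, 0, 0.0], [-0.003, 0, 0.0005, 0, 0, 0, 0.0]]])

```text
t: 10.37
position: [0.5545, 0.239, 0.0819]
tool_rot: [-3.136, 0.151, -0.011]
ft_force: [11.1, -1.5, 12.7]
grip_width: 0.0002
gripper_force: 7.6
```

Run:
```python
from h import *
ft(3)
```

```text
10.52 [0.5544 0.239  0.0819] F [10.86 -1.34 12.38] sd [0.45 0.28 0.4 ] 5.8952965230914484e-05 [ 0.995 -0.096  0.007]
```

Request:
play_rows(rows=[[[-0.0008, 0, 0, 0, 0, 0, 0.0], [-0.0016, 0, 0, 0, 0, 0, 0.0], [-0.0024, 0, 0, 0, 0, 0, 0.0], [-0.003, 0, 0, 0, 0, 0, 0.0], [-0.003, 0, 0, 0, 0, 0, 0.0]]])

```text
t: 10.93
position: [0.5514, 0.2394, 0.0819]
tool_rot: [-3.136, 0.151, -0.011]
ft_force: [11.2, -0.7, 11.7]
grip_width: -0.0002
gripper_force: 7.4
```

Run:
```python
from h import *
ft(3)
a=snap('wrist','w5.png')[100:300,200:440]
cv2.imwrite('pics/w5b.png',cv2.resize(a[:,:,::-1],None,fx=3,fy=3))
```

```text
11.08 [0.5514 0.2394 0.0819] F [10.52 -0.9  12.12] sd [0.11 0.08 0.08] 0.00015558417658009197 [ 0.995 -0.096  0.007]
```

View pics/w5b.png

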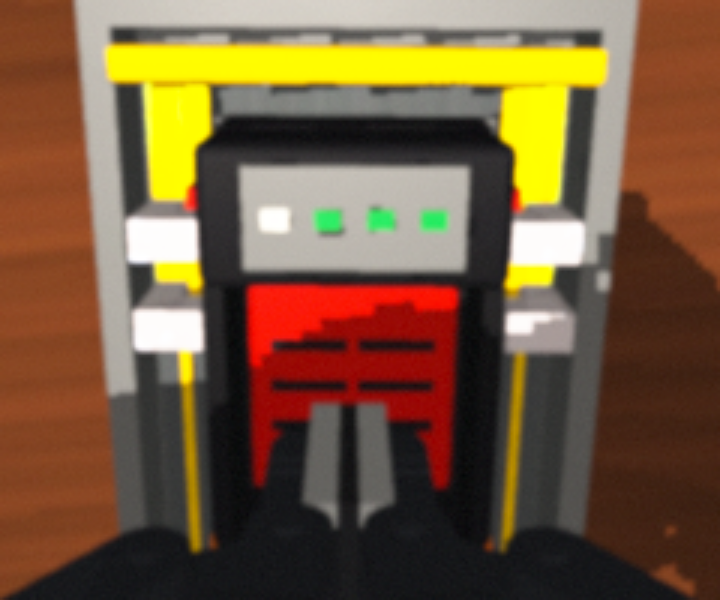

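The pack is sliding now: a gap has opened at the yellow back bar and the red lugs are passing under the catches. The pull force is steady at about 10.5 N and the press at 12 N, so I'll continue.

Request:
play_rows(rows=[[[-0.001, 0, 0, 0, 0, 0, 0.0], [-0.002, 0, 0, 0, 0, 0, 0.0], [-0.003, 0, 0, 0, 0, 0, 0.0], [-0.004, 0, 0, 0, 0, 0, 0.0], [-0.005, 0, 0, 0, 0, 0, 0.0]]])

```text
t: 11.55
position: [0.5465, 0.2399, 0.0819]
tool_rot: [-3.136, 0.151, -0.011]
ft_force: [11.4, -0.7, 12.4]
grip_width: -0.0003
gripper_force: 7.6
```

Request:
play_rows(rows=[[[-0.001, 0, 0, 0, 0, 0, 0.0], [-0.002, 0, 0, 0, 0, 0, 0.0], [-0.003, 0, 0, 0, 0, 0, 0.0], [-0.004, 0, 0, 0, 0, 0, 0.0], [-0.005, 0, 0, 0, 0, 0, 0.0]]])

```text
t: 11.97
position: [0.5416, 0.2404, 0.0819]
tool_rot: [-3.136, 0.151, -0.011]
ft_force: [11.3, -1.5, 12.6]
grip_width: 0.0002
gripper_force: 7.6
```

Steady at constant force.

Request:
play_rows(rows=[[[-0.0012, 0, 0, 0, 0, 0, 0.0], [-0.0024, 0, 0, 0, 0, 0, 0.0], [-0.0036, 0, 0, 0, 0, 0, 0.0], [-0.0048, 0, 0, 0, 0, 0, 0.0], [-0.006, 0, 0, 0, 0, 0, 0.0]]])

```text
t: 12.38
position: [0.5356, 0.241, 0.0819]
tool_rot: [-3.136, 0.151, -0.011]
ft_force: [10.7, -1.3, 11.3]
grip_width: -0.0002
gripper_force: 7.6
```

Request:
play_rows(rows=[[[-0.0012, 0, 0, 0, 0, 0, 0.0], [-0.0024, 0, 0, 0, 0, 0, 0.0], [-0.0036, 0, 0, 0, 0, 0, 0.0], [-0.0048, 0, 0, 0, 0, 0, 0.0], [-0.006, 0, 0, 0, 0, 0, 0.0]]])

```text
t: 12.8
position: [0.5296, 0.2416, 0.0818]
tool_rot: [-3.136, 0.151, -0.011]
ft_force: [10.4, -0.6, 12.1]
grip_width: 0.0004
gripper_force: 7.6
```

Request:
play_rows(rows=[[[-0.0012, 0, 0, 0, 0, 0, 0.0], [-0.0024, 0, 0, 0, 0, 0, 0.0], [-0.0036, 0, 0, 0, 0, 0, 0.0], [-0.0048, 0, 0, 0, 0, 0, 0.0], [-0.006, 0, 0, 0, 0, 0, 0.0]]])

```text
t: 13.22
position: [0.5236, 0.2422, 0.0818]
tool_rot: [-3.136, 0.151, -0.011]
ft_force: [10.8, -0.4, 12.1]
grip_width: 0.0002
gripper_force: 7.6
```

Request:
play_rows(rows=[[[-0.0012, 0, 0, 0, 0, 0, 0.0], [-0.0024, 0, 0, 0, 0, 0, 0.0], [-0.0036, 0, 0, 0, 0, 0, 0.0], [-0.0048, 0, 0, 0, 0, 0, 0.0], [-0.006, 0, 0, 0, 0, 0, 0.0]]])

```text
t: 13.63
position: [0.5177, 0.2427, 0.0818]
tool_rot: [-3.136, 0.151, -0.011]
ft_force: [11.4, -1.0, 12.1]
grip_width: -0.0001
gripper_force: 7.6
```

Request:
play_rows(rows=[[[-0.0015, 0, 0, 0, 0, 0, 0.0], [-0.003, 0, 0, 0, 0, 0, 0.0], [-0.0045, 0, 0, 0, 0, 0, 0.0], [-0.006, 0, 0, 0, 0, 0, 0.0], [-0.0075, 0, 0, 0, 0, 0, 0.0]]])

```text
t: 14.05
position: [0.5102, 0.2435, 0.0817]
tool_rot: [-3.136, 0.151, -0.011]
ft_force: [11.2, -0.9, 12.2]
grip_width: -0.0
gripper_force: 7.6
```

Request:
play_rows(rows=[[[-0.0015, 0, 0, 0, 0, 0, 0.0], [-0.003, 0, 0, 0, 0, 0, 0.0], [-0.0045, 0, 0, 0, 0, 0, 0.0], [-0.006, 0, 0, 0, 0, 0, 0.0], [-0.007, 0, 0, 0, 0, 0, 0.0]]])

```text
t: 14.47
position: [0.5031, 0.2442, 0.0817]
tool_rot: [-3.136, 0.151, -0.011]
ft_force: [11.2, -1.4, 12.7]
grip_width: 0.0
gripper_force: 7.6
```

Run:
```python
from h import *
ft(3)
a=snap('wrist','w6.png')[100:300,200:440]
cv2.imwrite('pics/w6b.png',cv2.resize(a[:,:,::-1],None,fx=3,fy=3))
```

```text
14.62 [0.503  0.2442 0.0817] F [ 9.89 -0.58 12.6 ] sd [0.84 0.51 0.48] -0.00026873703545259134 [ 0.995 -0.096  0.006]
```

View pics/w6b.png

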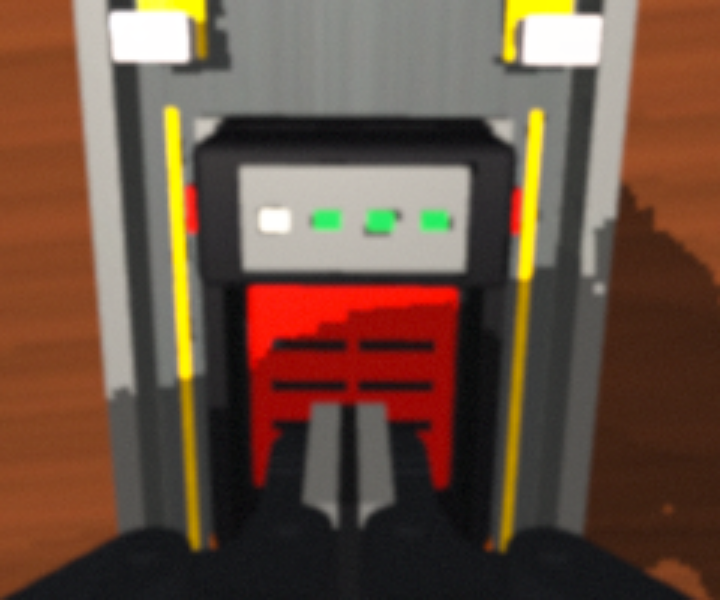

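The pack is clear of the rails, with a visible gap between its rear and the rail ends. I'll ease off the pull, rise slowly, then open above it.

Request:
play_rows(rows=[[[0.001, 0, 0, 0, 0, 0, 0.0], [0.003, 0, -0.001, 0, 0, 0, 0.0], [0.004, 0, -0.004, 0, 0, 0, 0.0], [0.004, 0, -0.008, 0, 0, 0, 0.0], [0.004, 0, -0.012, 0, 0, 0, 0.0]]])

```text
t: 15.08
position: [0.5038, 0.2436, 0.0927]
tool_rot: [-3.137, 0.152, 0.0]
ft_force: [-3.1, 5.3, 6.6]
grip_width: 0.0003
gripper_force: 3.5
```

Request:
play_rows(rows=[[[0, 0, -0.005, 0, 0, 0, 0.0], [0, 0, -0.01, 0, 0, 0, 0.0], [0, 0, -0.02, 0, 0, 0, 0.0], [0, 0, -0.045, 0, 0, 0, 0.0], [0, 0, -0.075, 0, 0, 0, 0.0]]])

```text
t: 15.5
position: [0.5029, 0.2426, 0.1671]
tool_rot: [3.136, -0.151, -0.005]
ft_force: [-0.5, 0.4, -0.1]
grip_width: -0.0001
gripper_force: 0.0
```

Request:
play_rows(rows=[[[0, 0, -0.025, 0, 0, 0, 0.085], [0, 0, -0.045, 0, 0, 0, 0.085], [0, 0, -0.05, 0, 0, 0, 0.085], [0, 0, -0.05, 0, 0, 0, 0.085], [0, 0, -0.05, 0, 0, 0, 0.085]]])

```text
t: 15.92
position: [0.5036, 0.2429, 0.217]
tool_rot: [3.138, -0.151, -0.0]
ft_force: [-0.1, -1.0, -0.4]
grip_width: 0.0609
gripper_force: 0.0
```

Run:
```python
from h import *
ft(4)
a=snap('wrist','w7.png');cv2.imwrite('pics/w7b.png',cv2.resize(a[:,:,::-1],None,fx=1.25,fy=1.25))
np.save('c7.npy',np.array(imaging.calibration('wrist')['cam_to_world']))
hsv=cv2.cvtColor(a,cv2.COLOR_RGB2HSV)
for n,lo,hi,z in [('orange',(8,150,100),(20,255,255),.09),('red',(0,150,60),(4,255,255),.078)]:
    m=cv2.inRange(hsv,lo,hi); k,_,st,c=cv2.connectedComponentsWithStats(m)
    for i in np.argsort(-st[1:,4])[:3]+1:
        x,y,w,h,A=st[i]; print(n,c[i].round(),(x,y,w,h),A,[np.round(ray('wrist',p,z),4)[:2] for p in (c[i],(x,y+h/2),(x+w,y+h/2),(x+w/2,y),(x+w/2,y+h))])
```

```text
16.12 [0.5034 0.2429 0.2162] F [-0.49 -0.16 -0.33] sd [0.19 0.67 0.49] 0.08460606994702621 [ 0.995 -0.096 -0.002]
orange [313. 157.] (np.int32(0), np.int32(0), np.int32(640), np.int32(384)) 153609 [array([0.5381, 0.2406]), array([0.5334, 0.5334]), array([ 0.4767, -0.0591]), array([0.6577, 0.2238]), array([0.2689, 0.2591])]
orange [364. 272.] (np.int32(329), np.int32(241), np.int32(69), np.int32(66)) 2823 [array([0.4158, 0.2009]), array([0.417 , 0.2364]), array([0.4102, 0.166 ]), array([0.4509, 0.1996]), array([0.3732, 0.203 ])]
orange [157. 382.] (np.int32(127), np.int32(355), np.int32(56), np.int32(45)) 1616 [array([0.2914, 0.4506]), array([0.3009, 0.4833]), array([0.2945, 0.418 ]), array([0.3306, 0.4417]), array([0.2626, 0.4602])]
red [517. 129.] (np.int32(476), np.int32(78), np.int32(94), np.int32(104)) 7210 [array([0.5439, 0.0531]), array([0.5467, 0.0908]), array([0.5386, 0.0053]), array([0.5873, 0.0536]), array([0.4929, 0.0418])]
red [315. 177.] (np.int32(294), np.int32(155), np.int32(43), np.int32(47)) 1830 [array([0.5167, 0.2415]), array([0.5174, 0.2614]), array([0.5134, 0.2203]), array([0.5379, 0.2387]), array([0.4917, 0.2431])]
red [345. 144.] (np.int32(342), np.int32(140), np.int32(6), np.int32(10)) 53 [array([0.5453, 0.211 ]), array([0.5448, 0.2134]), array([0.5443, 0.2079]), array([0.5491, 0.2104]), array([0.5399, 0.2109])]
```

View pics/w7b.png

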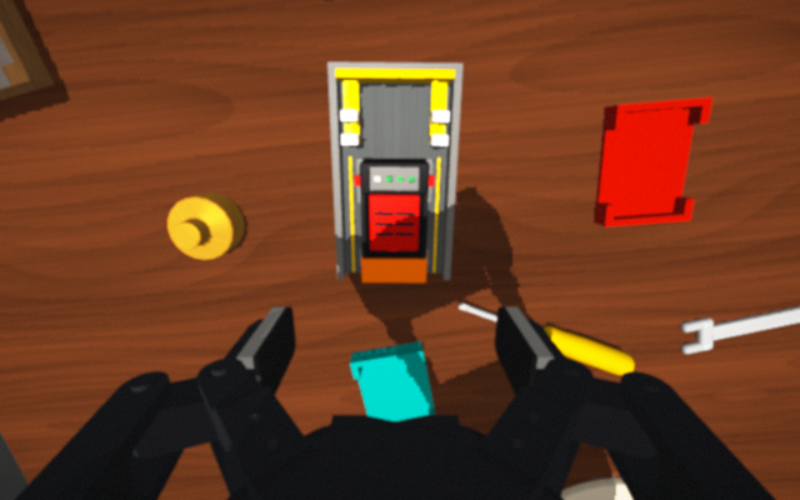

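The pack lies free on the open deck, with the button at (394,222) and the orange block at (394,270). The tray at (655,162) is seen obliquely. The fit has only ±2.5 mm of play, so I'll measure the tray from straight above before grasping.

Request:
play_rows(rows=[[[0.01, 0.025, 0, 0, 0, 0, 0.085], [0.02, 0.06, 0, 0, 0, 0, 0.085], [0.03, 0.1, 0, 0, 0, 0, 0.085], [0.04, 0.14, 0, 0, 0, 0, 0.085], [0.046, 0.17, 0, 0, 0, 0, 0.085]]])

```text
t: 16.58
position: [0.5334, 0.0668, 0.2168]
tool_rot: [3.137, -0.152, -0.001]
ft_force: [0.1, 1.1, 0.2]
grip_width: 0.0851
gripper_force: 0.0
```

Request:
play_rows(rows=[[[0.003, 0.025, 0, 0, 0, 0, 0.085], [0.006, 0.05, 0, 0, 0, 0, 0.085], [0.007, 0.065, 0, 0, 0, 0, 0.085], [0.007, 0.067, 0, 0, 0, 0, 0.085], [0.007, 0.067, 0, 0, 0, 0, 0.085]]])

```text
t: 17.0
position: [0.5336, 0.0015, 0.2169]
tool_rot: [-3.138, 0.154, 0.001]
ft_force: [0.5, 0.6, 0.5]
grip_width: 0.0851
gripper_force: 0.0
```

Run:
```python
from h import *
ft(4)
a=snap('wrist','w8.png');T=np.array(imaging.calibration('wrist')['cam_to_world']);print(T[:3,3])
hsv=cv2.cvtColor(a,cv2.COLOR_RGB2HSV)
m=cv2.inRange(hsv,(0,150,50),(6,255,255))|cv2.inRange(hsv,(174,150,50),(180,255,255))
k,l,st,c=cv2.connectedComponentsWithStats(m)
for i in np.argsort(-st[1:,4])[:3]+1: print(st[i],c[i].round())
j=min(range(1,k),key=lambda i:np.hypot(*(c[i]-[320,190]))+(1e4 if st[i][4]<1500 else 0))
cn=max(cv2.findContours((l==j).astype(np.uint8),0,1)[0],key=cv2.contourArea)[:,0]
P=np.array([ray('wrist',u,.02)[:2] for u in cn]);r=cv2.minAreaRect((P*1000).astype(np.float32));print(r, cv2.boxPoints(r).round(1).tolist())
x,y,w,h=st[j][:4]
cv2.imwrite('pics/w8b.png',cv2.resize(a[y-10:y+h+10,x-10:x+w+10,::-1],None,fx=4.5,fy=4.5,interpolation=cv2.INTER_CUBIC));print(x-10,y-10)
```

```text
17.2 [0.5337 0.0031 0.2171] F [-0.37  0.14 -0.5 ] sd [0.63 0.42 0.7 ] 0.08516386719709539 [ 0.995 -0.095 -0.   ]
[ 0.60865015 -0.00482389  0.33885827]
[ 274  129   76   95 6137] [313. 176.]
[ 457   95   90  101 2174] [483. 134.]
[ 495  129   40   46 1509] [515. 152.]
((531.784423828125, 5.39764404296875), (81.81321716308594, 110.25389862060547), 88.91413116455078) [[475.8999938964844, -34.5], [586.0999755859375, -36.5], [587.7000122070312, 45.29999923706055], [477.3999938964844, 47.29999923706055]]
264 119
```

View pics/w8b.png

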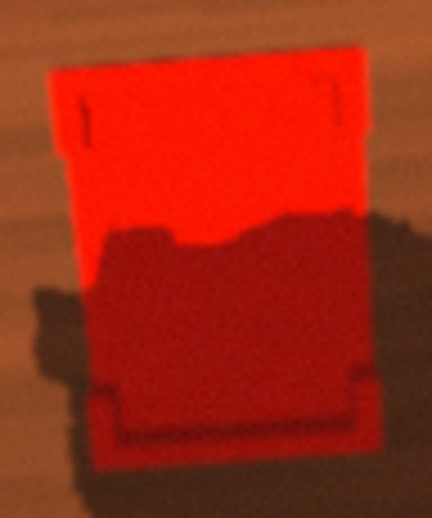

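The crop shows the empty red tray from above, with rim corners at crop (50,72), (367,47), (95,470) and (384,450). The tray lies straight, with the far-end edge seen slightly down its outer face.

Run:
```python
from h import *
C=[np.array(c)/4.5+[264,119]-.5 for c in [(50,72),(367,47),(95,470),(384,450)]]
A=[ray('wrist',c,.02)[:2] for c in C];B=[ray('wrist',c,0)[:2] for c in C]
for a,b in zip(A,B): print(a.round(4),b.round(4))
TL,TR=[np.array([B[i][0],A[i][1]]) for i in (0,1)];BL,BR=A[2],A[3]
print('len',np.linalg.norm(TL-BL),np.linalg.norm(TR-BR),'w',np.linalg.norm(TL-TR),np.linalg.norm(BL-BR))
d=(TL+TR-BL-BR);w=TL+BL-TR-BR
print('centre',(TL+TR+BL+BR)/4,'yaw',np.arctan2(d[1],d[0]),np.arctan2(-w[0],w[1]))
print(rel([.507,.2425,.15],-.096))
```

```text
[0.5865 0.0434] [0.5852 0.0464]
[ 0.5852 -0.0358] [ 0.5837 -0.0377]
[0.479  0.0458] [0.4709 0.049 ]
[ 0.4774 -0.0337] [ 0.4692 -0.0355]
len 0.1061681017882573 0.10629564921679004 w 0.07920093799439987 0.07953739247162347
centre [0.5313331  0.00494951] yaw -0.021087307081193798 -0.018846888944169523
(array([-0.0494, -0.2358,  0.0672]), array([-0.0001,  0.0002,  0.0008]))
```

Request:
play_rows(rows=[[[-0.008, -0.03, 0, 0, 0, 0, 0.085], [-0.016, -0.07, 0, 0, 0, 0, 0.085], [-0.024, -0.11, 0, 0, 0, 0, 0.085], [-0.032, -0.15, 0, 0, 0, 0, 0.085], [-0.04, -0.18, 0, 0, 0, 0, 0.085]]])

```text
t: 17.67
position: [0.5107, 0.1885, 0.2174]
tool_rot: [-3.137, 0.149, -0.001]
ft_force: [0.6, 0.5, -1.2]
grip_width: 0.085
gripper_force: 0.0
```

Request:
play_rows(rows=[[[-0.005, -0.025, 0.01, 0, 0, 0, 0.085], [-0.009, -0.045, 0.03, 0, 0, 0, 0.085], [-0.009, -0.055, 0.05, 0, 0, 0, 0.085], [-0.009, -0.056, 0.065, 0, 0, 0, 0.085], [-0.009, -0.056, 0.067, 0, 0, 0, 0.085]]])

```text
t: 18.08
position: [0.5061, 0.2428, 0.1478]
tool_rot: [3.137, -0.148, -0.005]
ft_force: [-1.2, -0.1, -0.2]
grip_width: 0.0848
gripper_force: 0.0
```

Run:
```python
from h import *
ft(4); print(rel([.507,.2425,.074],-.097))
```

```text
18.28 [0.5082 0.2417 0.1513] F [0.76 0.05 0.31] sd [0.12 0.26 0.59] 0.08499130570041782 [ 0.995 -0.096  0.001]
(array([-0.0013, -0.0006,  0.0773]), array([-0.0005, -0.001 ,  0.0004]))
```

Request:
play_rows(rows=[[[-0.001, -0.001, 0.02, 0, 0, 0, 0.085], [-0.001, -0.001, 0.042, 0, 0, 0, 0.085], [-0.001, -0.001, 0.062, 0, 0, 0, 0.085], [-0.001, -0.001, 0.073, 0, 0, 0, 0.085], [-0.001, -0.001, 0.077, 0, 0, 0, 0.085]]])

```text
t: 18.7
position: [0.5067, 0.2424, 0.0726]
tool_rot: [3.138, -0.152, -0.001]
ft_force: [-0.8, -0.3, -0.3]
grip_width: 0.0847
gripper_force: 0.0
```

Request:
play_rows(rows=[[[0, 0, 0, 0, 0, 0, 0.06], [0, 0, 0, 0, 0, 0, 0.05], [0, 0, 0, 0, 0, 0, 0.04], [0, 0, 0, 0, 0, 0, 0.03], [0, 0, 0, 0, 0, 0, 0.03]]], force=50)

```text
t: 19.12
position: [0.5076, 0.2431, 0.0744]
tool_rot: [-3.137, 0.151, -0.003]
ft_force: [0.5, -0.1, 5.8]
grip_width: 0.0481
gripper_force: 58.6
```

Request:
play_rows(rows=[[[0, 0, 0, 0, 0, 0, 0.03], [0, 0, 0, 0, 0, 0, 0.03], [0, 0, 0, 0, 0, 0, 0.03], [0, 0, 0, 0, 0, 0, 0.03], [0, 0, 0, 0, 0, 0, 0.03]]], force=50)

```text
t: 19.53
position: [0.5075, 0.2431, 0.0744]
tool_rot: [-3.137, 0.151, -0.003]
ft_force: [-0.1, 0.1, 6.0]
grip_width: 0.0487
gripper_force: 58.6
```

Request:
play_rows(rows=[[[0, 0, -0.005, 0, 0, 0, 0.03], [0, 0, -0.015, 0, 0, 0, 0.03], [0, 0, -0.03, 0, 0, 0, 0.03], [0, 0, -0.05, 0, 0, 0, 0.03], [0, 0, -0.065, 0, 0, 0, 0.03]]])

```text
t: 19.95
position: [0.5068, 0.2428, 0.1403]
tool_rot: [-3.138, 0.151, -0.001]
ft_force: [0.8, 1.2, -3.6]
grip_width: 0.0484
gripper_force: 57.3
```

Request:
play_rows(rows=[[[0, 0, -0.015, 0, 0, 0, 0.03], [0, 0, -0.025, 0, 0, 0, 0.03], [0, 0, -0.03, 0, 0, 0, 0.03], [0, 0, -0.03, 0, 0, 0, 0.03], [0, 0, -0.03, 0, 0, 0, 0.03]]])

```text
t: 20.37
position: [0.5067, 0.2427, 0.1681]
tool_rot: [3.138, -0.151, -0.0]
ft_force: [-0.1, -1.0, -4.7]
grip_width: 0.0483
gripper_force: 57.3
```

Run:
```python
from h import *
s=ft(4)
a=snap('wrist','w9.png');hsv=cv2.cvtColor(a,cv2.COLOR_RGB2HSV)
T=R.from_rotvec(s['tool_rot'])
for n,lo,hi,dz in [('red',(0,150,40),(4,255,255),.006),('red',(0,150,40),(4,255,255),.008),('orange',(8,170,90),(20,255,255),.018),('green',(50,100,80),(80,255,255),.018)]:
    m=cv2.inRange(hsv,lo,hi)
    m[:,:240]=0;m[:,400:]=0; k,_,st,c=cv2.connectedComponentsWithStats(m)
    for i in np.argsort(-st[1:,4])[:3]+1:
        x,y,w,h,A=st[i];z=s['position'][2]+dz
        q=lambda p:T.inv().apply(ray('wrist',p,z)-s['position']).round(4)[:2]
        print(n,(x,y,w,h),A,q(c[i]),'rear',q((x+w/2,y)),'front',q((x+w/2,y+h)),'L',q((x,y+h/2)),'R',q((x+w,y+h/2)))
print(rel([.5223,.0052,.165],-.02))
```

```text
20.57 [0.5065 0.2427 0.1675] F [-0.06 -0.19 -4.19] sd [0.37 0.59 0.28] 0.04817005220584982 [ 0.995 -0.096 -0.001]
red (np.int32(274), np.int32(217), np.int32(85), np.int32(81)) 5688 [0.0097 0.0008] rear [0.0296 0.0012] front [-0.0131  0.0013] L [ 0.0093 -0.0187] R [0.0093 0.0211]
red (np.int32(376), np.int32(179), np.int32(8), np.int32(22)) 143 [0.0421 0.0285] rear [0.0471 0.0283] front [0.0372 0.029 ] L [0.0422 0.0269] R [0.0422 0.0304]
red (np.int32(250), np.int32(179), np.int32(8), np.int32(21)) 128 [ 0.0423 -0.0262] rear [ 0.047  -0.0256] front [ 0.0376 -0.0262] L [ 0.0424 -0.0276] R [ 0.0424 -0.0242]
red (np.int32(274), np.int32(217), np.int32(85), np.int32(81)) 5688 [0.0108 0.0008] rear [0.0304 0.0012] front [-0.0116  0.0013] L [ 0.0104 -0.0183] R [0.0105 0.0208]
red (np.int32(376), np.int32(179), np.int32(8), np.int32(22)) 143 [0.0427 0.028 ] rear [0.0476 0.0278] front [0.0379 0.0285] L [0.0428 0.0265] R [0.0428 0.0299]
red (np.int32(250), np.int32(179), np.int32(8), np.int32(21)) 128 [ 0.0429 -0.0258] rear [ 0.0475 -0.0251] front [ 0.0383 -0.0257] L [ 0.0429 -0.0271] R [ 0.04
[... 388 characters left out ...]
2(244), np.int32(11), np.int32(25)) 150 [0.018  0.0343] rear [0.0225 0.0334] front [0.0107 0.0344] L [0.0167 0.0316] R [0.0167 0.0362]
green (np.int32(301), np.int32(190), np.int32(11), np.int32(9)) 84 [ 0.0439 -0.0029] rear [ 0.0456 -0.0028] front [ 0.0419 -0.0028] L [ 0.0438 -0.0049] R [ 0.0438 -0.0007]
green (np.int32(342), np.int32(191), np.int32(11), np.int32(8)) 84 [0.0438 0.013 ] rear [0.0452 0.0131] front [0.042  0.0133] L [0.0436 0.011 ] R [0.0436 0.0153]
green (np.int32(322), np.int32(191), np.int32(10), np.int32(8)) 77 [0.0438 0.005 ] rear [0.0452 0.0052] front [0.042  0.0052] L [0.0436 0.0032] R [0.0436 0.0071]
(array([0.0385, 0.2349, 0.0027]), array([ 0.0005,  0.0011, -0.0764]))
```

Request:
play_rows(rows=[[[0.003, 0.015, 0, 0, 0, 0, 0.03], [0.008, 0.045, 0, 0, 0, 0, 0.03], [0.014, 0.08, 0, 0, 0, 0, 0.03], [0.02, 0.115, 0, 0, 0, 0, 0.03], [0.025, 0.15, 0, 0, 0, 0, 0.03]]])

```text
t: 21.03
position: [0.5172, 0.0897, 0.168]
tool_rot: [3.138, -0.15, -0.0]
ft_force: [0.6, 0.0, -4.1]
grip_width: 0.0478
gripper_force: 57.4
```

Request:
play_rows(rows=[[[0.005, 0.03, 0, 0, 0, -0.02, 0.03], [0.009, 0.055, 0, 0, 0, -0.04, 0.03], [0.012, 0.075, 0, 0, 0, -0.06, 0.03], [0.013, 0.084, 0, 0, 0, -0.077, 0.03], [0.013, 0.084, 0, 0, 0, -0.077, 0.03]]])

```text
t: 21.45
position: [0.5222, 0.0042, 0.168]
tool_rot: [3.141, -0.032, -0.001]
ft_force: [0.2, -0.3, -4.0]
grip_width: 0.0481
gripper_force: 57.3
```

Run:
```python
from h import *
ft(5); print(rel([.5218,.006,.06],-.02))
```

```text
21.7 [0.522  0.007  0.1682] F [-0.03  0.1  -4.17] sd [0.5  0.48 0.38] 0.04828734384226547 [ 1.    -0.019 -0.   ]
(array([-0.0002,  0.001 ,  0.1082]), array([-0.0001,  0.0003,  0.0011]))
```

Request:
play_rows(rows=[[[0, 0.001, 0.02, 0, 0, 0, 0.03], [0, 0.001, 0.045, 0, 0, 0, 0.03], [0, 0.001, 0.075, 0, 0, 0, 0.03], [0, 0.001, 0.1, 0, 0, 0, 0.03], [0, 0.001, 0.108, 0, 0, 0, 0.03]]])

```text
t: 22.12
position: [0.5206, 0.0061, 0.0574]
tool_rot: [-3.141, 0.029, 0.006]
ft_force: [-1.5, 0.6, -4.0]
grip_width: 0.0484
gripper_force: 57.1
```

Run:
```python
from h import *
ft(5); print(rel([.5218,.006,.04],-.02))
```

```text
22.37 [0.523  0.0054 0.0616] F [-0.1   0.15 -3.97] sd [1.26 0.49 0.95] 0.048544485631343635 [ 1.    -0.019  0.002]
(array([-0.0013, -0.0006,  0.0216]), array([ 0.0001, -0.0019,  0.0009]))
```

Request:
play_rows(rows=[[[0, 0, 0.004, 0, 0, 0, 0.03], [0, 0, 0.008, 0, 0, 0, 0.03], [0, 0, 0.012, 0, 0, 0, 0.03], [0, 0, 0.016, 0, 0, 0, 0.03], [0, 0, 0.018, 0, 0, 0, 0.03]]])

```text
t: 22.78
position: [0.522, 0.0052, 0.0418]
tool_rot: [-3.141, 0.031, 0.001]
ft_force: [0.6, -0.5, -4.1]
grip_width: 0.0485
gripper_force: 57.3
```

Run:
```python
from h import *
ft(5); print(rel([.5218,.006,.04],-.02))
```

```text
23.03 [0.5222 0.0052 0.0423] F [ 0.08 -0.16 -3.92] sd [0.43 0.45 0.36] 0.048622627002972915 [ 1.    -0.019  0.   ]
(array([-0.0004, -0.0008,  0.0023]), array([-0.    , -0.0001,  0.0006]))
```

The underside is already below the wall tops with no contact force, so the pack is in the pocket. Lowering gently to contact.

Request:
play_rows(rows=[[[0, -0.0005, 0.001, 0, 0, 0, 0.03], [0, -0.0005, 0.002, 0, 0, 0, 0.03], [0, -0.0005, 0.003, 0, 0, 0, 0.03], [0, -0.0005, 0.004, 0, 0, 0, 0.03], [0, -0.0005, 0.005, 0, 0, 0, 0.03]]])

```text
t: 23.45
position: [0.5222, 0.0058, 0.0372]
tool_rot: [-3.141, 0.03, -0.0]
ft_force: [0.7, -0.2, -4.4]
grip_width: 0.0486
gripper_force: 57.3
```

Run:
```python
from h import *
ft(4)
```

```text
23.65 [0.5221 0.0057 0.0373] F [ 0.22 -0.31 -4.07] sd [0.23 0.13 0.27] 0.04818224482630616 [ 1.    -0.019 -0.   ]
```

Request:
play_rows(rows=[[[0, 0, 0.0005, 0, 0, 0, 0.03], [0, 0, 0.001, 0, 0, 0, 0.03], [0, 0, 0.0015, 0, 0, 0, 0.03], [0, 0, 0.002, 0, 0, 0, 0.03], [0, 0, 0.002, 0, 0, 0, 0.03]]])

```text
t: 24.07
position: [0.5221, 0.0057, 0.0352]
tool_rot: [-3.141, 0.03, 0.0]
ft_force: [-0.6, -0.2, -4.3]
grip_width: 0.0485
gripper_force: 57.3
```

Run:
```python
from h import *
ft(4)
```

```text
24.27 [0.5221 0.0057 0.0353] F [ 0.15  0.02 -3.86] sd [0.51 0.64 0.24] 0.04818397826373479 [ 1.    -0.019  0.   ]
```

Request:
play_rows(rows=[[[0, 0, 0.0004, 0, 0, 0, 0.03], [0, 0, 0.0008, 0, 0, 0, 0.03], [0, 0, 0.0012, 0, 0, 0, 0.03], [0, 0, 0.0015, 0, 0, 0, 0.03], [0, 0, 0.0015, 0, 0, 0, 0.03]]])

```text
t: 24.68
position: [0.5222, 0.0057, 0.0347]
tool_rot: [3.141, -0.031, 0.001]
ft_force: [-5.3, -0.4, 19.6]
grip_width: 0.0483
gripper_force: 60.2
```

Run:
```python
from h import *
ft(4)
```

```text
24.88 [0.5222 0.0057 0.0347] F [-5.55 -0.29 19.28] sd [0.19 0.64 0.51] 0.048276467049815044 [ 1.    -0.019  0.001]
```

The pack is on the floor at the expected height. I'll relax the press, then let go gradually.

Request:
play_rows(rows=[[[0, 0, -0.0004, 0, 0, 0, 0.03], [0, 0, -0.0007, 0, 0, 0, 0.03], [0, 0, -0.0008, 0, 0, 0, 0.03], [0, 0, -0.0008, 0, 0, 0, 0.03], [0, 0, -0.0008, 0, 0, 0, 0.03]]])

```text
t: 25.3
position: [0.5222, 0.0057, 0.0347]
tool_rot: [3.141, -0.03, 0.0]
ft_force: [-1.7, -0.4, 5.7]
grip_width: 0.0483
gripper_force: 58.5
```

Request:
play_rows(rows=[[[0, 0, 0, 0, 0, 0, 0.05], [0, 0, 0, 0, 0, 0, 0.055], [0, 0, 0, 0, 0, 0, 0.06], [0, 0, 0, 0, 0, 0, 0.07], [0, 0, 0, 0, 0, 0, 0.075]]])

```text
t: 25.72
position: [0.5222, 0.0057, 0.0346]
tool_rot: [-3.141, 0.03, -0.0]
ft_force: [-0.3, -0.7, 0.5]
grip_width: 0.0748
gripper_force: 0.0
```

Request:
play_rows(rows=[[[0, 0, -0.005, 0, 0, 0, 0.075], [0, 0, -0.02, 0, 0, 0, 0.075], [0, 0, -0.05, 0, 0, 0, 0.075], [0, 0, -0.085, 0, 0, 0, 0.075], [0, 0, -0.12, 0, 0, 0, 0.075]]])

```text
t: 26.13
position: [0.5216, 0.0058, 0.156]
tool_rot: [-3.141, 0.03, 0.002]
ft_force: [1.5, -0.2, -0.0]
grip_width: 0.0753
gripper_force: 0.0
```

Request:
play_rows(rows=[[[0, 0, -0.03, 0, 0, 0, 0.075], [0, 0, -0.05, 0, 0, 0, 0.075], [0, 0, -0.06, 0, 0, 0, 0.075], [0, 0, -0.06, 0, 0, 0, 0.075], [0, 0, -0.06, 0, 0, 0, 0.075]]])

```text
t: 26.55
position: [0.5219, 0.0058, 0.2142]
tool_rot: [-3.141, 0.031, 0.0]
ft_force: [0.5, -0.6, 0.2]
grip_width: 0.0748
gripper_force: 0.0
```

Run:
```python
from h import *
ft(4)
a=snap('wrist','w10.png');hsv=cv2.cvtColor(a,cv2.COLOR_RGB2HSV)
for n,lo,hi,z in [('orange',(8,170,90),(20,255,255),.05),('green',(50,100,80),(80,255,255),.05)]:
    m=cv2.inRange(hsv,lo,hi);m[:,:250]=0;m[:,390:]=0; k,_,st,c=cv2.connectedComponentsWithStats(m)
    for i in np.argsort(-st[1:,4])[:4]+1: print(n,st[i],[ray('wrist',p,z).round(4)[:2] for p in (c[i],)])
cv2.imwrite('pics/w10b.png',a[80:300,200:440,::-1].repeat(2,0).repeat(2,1))
```

```text
26.75 [0.5215 0.0058 0.2132] F [-0.18 -0.07  0.11] sd [0.65 0.16 0.37] 0.07525317796629932 [ 1.    -0.019 -0.003]
orange [  250     0   140   291 23954] [array([0.6074, 0.0062])]
orange [ 299  246   75   57 3691] [array([ 0.4122, -0.0153])]
orange [292 197  48  20 891] [array([0.4956, 0.0053])]
orange [250 303  36  41 884] [array([0.343 , 0.0744])]
green [311 141   3   3   9] [array([0.5654, 0.0078])]
green [319 141   3   3   9] [array([ 5.653e-01, -3.000e-04])]
green [327 141   3   3   9] [array([ 0.5651, -0.0084])]
```

View pics/w10b.png

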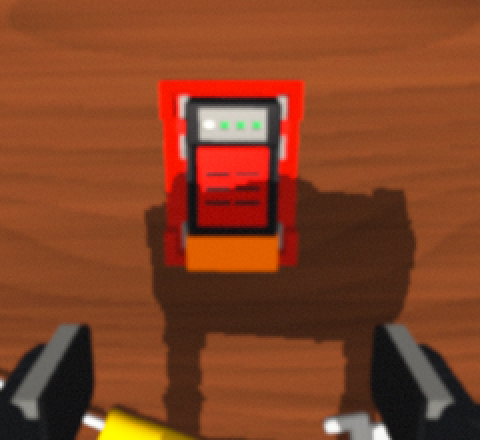

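The pack lies square in the red tray, between the corner walls (crop (232,180)). The gripper is clear and the wrist force is zero.

```bash
python3 -c "
from h import *
print(order.finish_job())"
```

```text
the job is handed in; nothing more can be done
None
```

The pack was released with the button held at about 12 N, slid clear of the rails and laid flat in the empty red tray, and the job was handed in at about 27 s; no verdict came back.

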